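Jog one brass roller out of the bench dispenser

TASK

Stand the tool holder with the yellow band, which blocks the dispenser's catch tray, upright on a free part of the red mat, then press on the tray's flat tongue and drag it fully out towards you. Then tilt the dispenser's lever all the way towards the lane with the brass roller, hold it there for about a second and let it spring back, so that the brass roller comes to rest in the tray and the steel one stays behind its gate. Touch no roller, never knock the holder over and leave the other things where they are.

Things in the scene. Friction and masses are not known exactly. Their poses are not given: they have to be found in the camera images.
- disp_front (a point): Roller dispenser: fixed green machine 190 mm long, 150 wide. This point is on the bench under the middle of its front lip. Machine axes: x away from the robot into the machine, y to its left seen from the robot, z up. Two open-topped lanes (36 mm wide, 20 mm walls from 25 mm behind the lip on, middles at y +30 and -30 mm) fall 12 degrees to the lip, where the lane floor is 44 mm high. Orange gates shut them at x 105 mm.
- bridge_top (a point): Middle of the top face of the green bridge that crosses both lanes just in front of the gates: 40 mm (machine x) by 150 mm (y), top 137 mm above the bench, 80 mm behind the lip. The lever's pivot is here; nothing else stands on the bridge.
- lever (a joint): Tilt of the momentary lever, rad: 0 upright (spring-centred), + leans to machine left (+y), - to its right, stops at +-0.5. 0.45 N m at a stop (7 to 8 N at the knob). The gate of the lane it leans towards rises with it; from about 0.4 rad the roller passes and needs about half a second to roll out. The other gate sinks but stays shut. It recentres when let go.
- lever_knob (a point): Centre of the lever's black knob (22 mm across, 24 high, top 12 mm above this point), on a 10 mm steel stem. The lever pivots about the machine's x axis, 58 mm below this point.
- tray (a joint): How far the grey catch tray is pulled out towards the robot, in m: 0 pushed in, 0.085 fully out (a stop). It slides on runners under the ramp with about 2 N of friction and stays where it is left.
- tray_tongue (a point): Middle of the tray's flat front tongue with black rubber pad, top face, 14 mm above the bench; 118 mm wide, reaching 23 mm in front of this point (machine -x) and 30 mm behind it. Press down with the fingertips (8 to 15 N) near its front edge, clear of the machine, and drag to machine -x. Behind it: front wall of the tray's well, 32 mm high, which passes under the lip (39 mm).
- tray_well (a point): Middle of the tray's well, at bench height (its floor lies about 8 mm above); axes as the machine's. The well is 111 mm (x) by 110 mm (y) inside, walls 32 mm high. It catches a roller only when the tray is fully out.
- brass_mid (a point): Centre of the yellow brass roller, 24 mm diameter, 30 mm long, 90 g, waiting behind the gate of one of the lanes, 120 mm behind the lip.
- steel_mid (a point): Centre of the dark steel roller, same size, behind the gate of the other lane.
- holder_mid (a point): Centre (half-way up) of the dark tool holder with the yellow band, standing upright in front of the tray: 95 mm high, foot flange 44 mm across up to 12 mm, then body 32 mm across from 17 to 74 mm above its foot, nose 24 mm across above. 0.35 to 0.7 kg. z axis up along the holder.
- mat_top (a point): Middle of the top face of the flat red mat fixed on the bench: 200 mm along its x, 100 mm along its y, top 4 mm above the bench. Lies on the robot's left or right.
- spare_mid (a point): Centre of the bright tool holder with the copper ring, same shape and size as the banded one, standing somewhere along the length of the red mat. Leave it alone.
- bin_base (a point): Centre of the underside of the empty blue open bin, fixed: 170 (its x) by 120 by 75 mm high, on the side where the mat is not.
- block_mid (a point): Centre of the loose aluminium block 50 x 40 x 55 mm high, beside the tray. Leave it alone.
- collet_mid (a point): Centre of the loose brass collet nut, 42 mm across, 45 high, on the other side of the tray. Leave it alone.
- bottle_mid (a point): Centre of the white bottle, 60 mm across, 170 high. Leave it alone.
- jar_mid (a point): Centre of the amber jar, 64 mm across, 90 high. Leave it alone.
- wrench_grip (a point): A point on the handle of the loose wrench, 160 mm long, lying flat between the robot and the machine. Leave it alone.

How it is judged:
By the outcome, as a careful person would: the job done as asked, in the order asked, and still so for the second after the job is handed in, with the robot touching nothing.
It also fails if it takes over 69 s, if anything falls off the work surface, if the arm or the gripper's body presses on something with over 40 N, if the wrist force passes 120 N, or if a joint passes its speed limit or range.

ROBOT

A 6-joint arm with a two-finger parallel gripper is mounted at the origin on the work surface. World frame = base frame: x ahead of the robot, y to its left, z up, the work surface at z = 0. Lengths are in m, angles in degrees, forces in N, time in s.
With the tool pointing down it reaches from about 0.4 to 0.825 m from the base axis. Payload 7 kg.
Tool frame: the origin (TCP) lies on the front face of the gripper's body, between the roots of the fingers; the fingertips stand 66 mm ahead of it and the grasp point (between the pads) lies 47 mm ahead of it (ctrl.grasp_offset is the z of the grasp point in the tool frame, in m); z points along the fingers, y is the direction in which the jaws open and shut (so a half turn about z gives the same grasp; the last joint's range is limited). The gripper opens to 88 mm and grips with 3 to 60 N. Pads are 19 mm wide; open, the fingers measure 130 mm over their backs; the gripper's body (78 mm by 193 mm) begins 47 mm behind the grasp point.
Start: joints at [93.054, 20.546, 0.682, 0, -70.136, -16.507], TCP at [0.157, 0.656, 0.292] pointing down, gripper open.
Joint ranges: [-176.03, 176.03], [-82.01, 121.73], [-58.28, 71.71], [-173.87, 95.51], [-174.79, -0.11], [-173.66, 173.66]. Speed limits (degrees/s): [136.94, 136.94, 172.46, 180, 180, 180].

INTERFACE

Orientations are given as [roll, pitch, yaw] about the fixed x, y, z axes, in that order (R = Rz(yaw) Ry(pitch) Rx(roll)).
In Python, from plant import ctrl gives the robot as it stands.
- The arm moves only by the shell command python3 -m creep 'ROWS'. ROWS is JSON, a list of rows, each a list of 7 numbers: the turn, a rotation vector about the tool's x, y, z in rad, then the shift along the tool's x, y, z in m, then the opening, from 0 (shut) to 1 (fully open). In form: [[wx, wy, wz, dx, dy, dz, grip], ...]. A call has 1 to 12 rows; each row is the pose to reach, as a shift and turn from the pose commanded when the call began, along the tool's axes at that moment; what a row does not reach only later rows make up. A row lasts 1/12 s, in which the tool goes at most 41.7 mm and 7.16 degrees, less where a joint would pass 70% of its speed; a pose out of reach is approached as far as the arm can. A call with a gripper value outside its range is refused whole. The fingers move at their own pace and stop on an object; the grip force is fixed at half the most. Time passes only in rows, so rows that repeat a pose let the fingers close. It gives the time, the measured TCP pose, the force and the opening at its end, in the units of the state.
- ctrl.get_obs(): the state, without advancing time (a new reading comes with each control period).
- ctrl.snapshot(name): name is "side" or "top" or "wrist"; returns the picture (420x560x3 uint8, blue, green, red); there is no depth.
- ctrl.camera_model(name): a dict with "K" (3x3 intrinsics, pixels), "distortion" ([k1, k2, p1, p2, k3] as OpenCV has them; the pictures are not rectified), "rvec" (rotation vector, rad) and "tvec" (3), from world to camera coordinates, as OpenCV has them. Camera axes: x right, y down, z forward; pixel columns grow to the right and rows downward; lengths in m; the calibration is good to about 2 mm. A picture is of the moment at which its call begins: read the wrist's pose just before it. camera_model takes no time and is no camera call; for the wrist camera it gives the pose at the moment of the call.
- ctrl.close_job(): hands the job in, once; it reports no verdict.
The state is a dict: "clock": time; "joint_pos": joint angles; "qvel": joint speeds; "tau": joint torques, N m; "tool_pos": TCP position; "orientation": TCP orientation; "force": force on the tool from outside, world axes, zero at the start; "moment": the same for the moment, N m; "opening": finger opening in m.
Only numpy, scipy, OpenCV 4.12 (cv2) and the standard library are available. Lean on these libraries where they do the work, as an engineer would, in place of code of your own. Each camera call takes 0.05 s, during which the arm holds its last target.

## Working session

There is one attempt and no reset: what is moved stays moved. The work goes in short steps, Python scripts to look and compute and a shell command to move; the robot and the scene stay as the last step left them, time stands still between calls to the robot, and variables do not carry over. Pictures are saved under pics/ and viewed, and the job is handed in when it is done.

```bash
ls; mkdir -p pics
python3 - <<'E'
from plant import ctrl
import cv2
print(ctrl.get_obs(), ctrl.grasp_offset)
for n in ("side","top","wrist"):
    cv2.imwrite(f"pics/{n}0.png",ctrl.snapshot(n)); m=ctrl.camera_model(n); print(n,m)
E
```

```text
pics
{'clock': 0.0, 'joint_pos': array([ 9.30524619e+01,  2.05911532e+01,  6.35142150e-01, -2.26434401e-02,
       -7.01375822e+01, -1.65065077e+01]), 'qvel': array([ 0.05353328,  0.0385554 ,  0.00871462, -0.00520274, -0.01309824,
        0.01622462]), 'tau': array([ 1.87737322e-03, -5.82724893e+01,  2.93054867e+01,  6.99725121e+00,
        6.98770760e-03, -1.58933394e-04]), 'tool_pos': array([0.15696917, 0.65609738, 0.29122826]), 'orientation': array([ 1.79904215e+02, -6.18585646e-03, -1.34617515e+01]), 'force': array([0.56799743, 0.01329236, 0.38382396]), 'moment': array([ 0.01587416, -0.03320092,  0.02253654]), 'opening': 0.0876859758465555} 0.0468
side {'K': array([[419.16053153,   0.        , 276.61028964],
       [  0.        , 419.16053153, 207.01874925],
       [  0.        ,   0.        ,   1.        ]]), 'distortion': array([0.03071676, 0.        , 0.        , 0.        , 0.        ]), 'rvec': array([ 2.39496821, -0.22346838,  0.06404178]), 'tvec': array([-0.5344816 ,  0.19276406,  0.98426873])}
top {'K': array([[379.88638967,   0.        , 277.94122259],
       [  0.        , 379.88638967, 217.07482064],
       [  0.        ,   0.        ,   1.        ]]), 'distortion': array([-0.00302175,  0.        ,  0.        ,  0.        ,  0.        ]), 'rvec': array([ 2.20834412, -2.15272739,  0.09412685]), 'tvec': array([-0.01430996,  0.58046787,  0.94225823])}
wrist {'K': array([[299.61327408,   0.        , 280.77047959],
       [  0.        , 299.61327408, 210.67966043],
       [  0.        ,   0.        ,   1.        ]]), 'distortion': array([-0.06436901,  0.        ,  0.        ,  0.        ,  0.        ]), 'rvec': array([-1.81096842,  2.29563499,  0.36340337]), 'tvec': array([ 0.6738766 , -0.03784822,  0.39152463])}
```

View pics/side0.png

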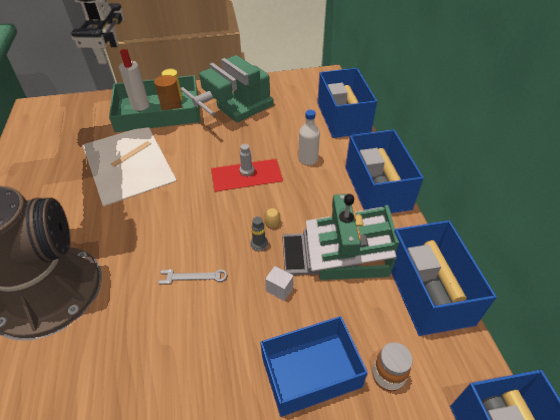

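View pics/top0.png

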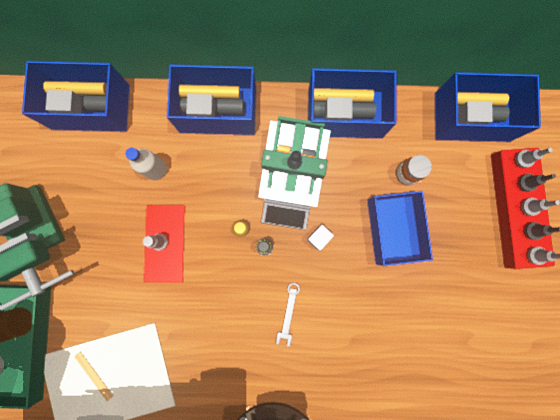

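View pics/wrist0.png

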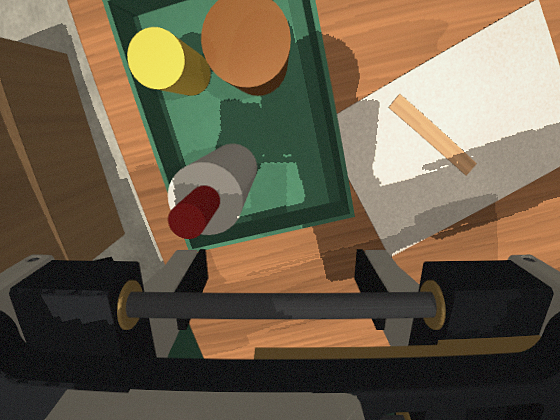

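The side and top views show the whole layout. The machine is at top px (295,165) and the holder at (264,245), with the mat on the left around (164,243). The spare holder stands near the mat's middle, at (155,242). The wrist sees only a crate on the left. I'll zoom in next.

Run:
```python
import cv2
t=cv2.imread('pics/top0.png'); s=cv2.imread('pics/side0.png')
cv2.imwrite('pics/tz.png',cv2.resize(t[110:300,130:345],None,fx=3.1,fy=3.1,interpolation=cv2.INTER_CUBIC))
cv2.imwrite('pics/sz.png',cv2.resize(s[130:310,200:410],None,fx=3.3,fy=3.3,interpolation=cv2.INTER_CUBIC))
```

```text
(no output)
```

View pics/tz.png

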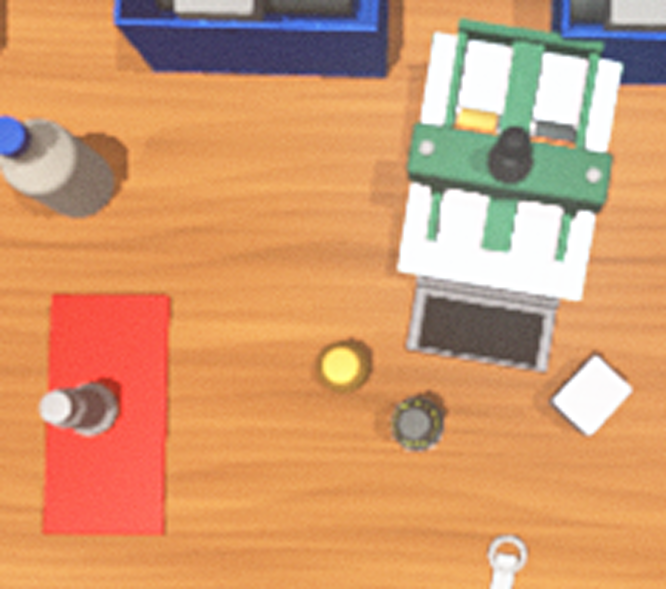

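View pics/sz.png

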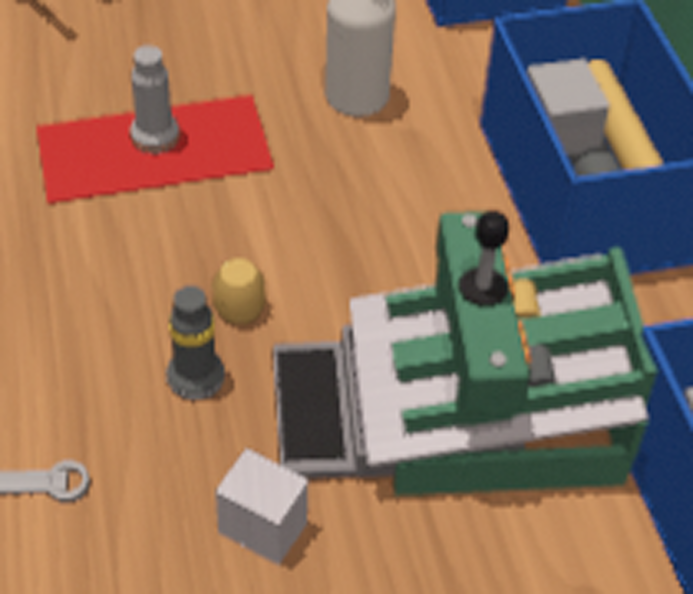

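The brass roller is in the left lane (+y), at zoomed top px (477,120). The steel one is on the right at (555,132). Next I'll triangulate.

```bash
cat > h.py <<'E'
import cv2,numpy as np
from plant import ctrl
def ray(m,uv):
    p=cv2.undistortPoints(np.array([[uv]],float),m['K'],m['distortion'])[0,0]
    R=cv2.Rodrigues(np.array(m['rvec']))[0]; return -R.T@m['tvec'], R.T@np.array([p[0],p[1],1.])
def plane(m,uv,z):
    c,d=ray(m,uv); return c+d*(z-c[2])/d[2]
def tri(a,b):
    (c1,d1),(c2,d2)=ray(*a),ray(*b); d1/=np.linalg.norm(d1);d2/=np.linalg.norm(d2)
    t=np.linalg.lstsq(np.c_[d1,-d2],c2-c1,rcond=None)[0]
    p,q=c1+d1*t[0],c2+d2*t[1]; return (p+q)/2,np.linalg.norm(p-q)
def proj(m,P): return cv2.projectPoints(np.array([P],float),m['rvec'],m['tvec'],m['K'],m['distortion'])[0].ravel()
def quad(mask):
    c=max(cv2.findContours(mask,cv2.RETR_EXTERNAL,cv2.CHAIN_APPROX_NONE)[0],key=cv2.contourArea)
    h=cv2.convexHull(c)
    return cv2.minAreaRect(c),cv2.approxPolyDP(h,0.03*cv2.arcLength(h,True),True).reshape(-1,2)
E
python3 - <<'E'
from h import *
np.set_printoptions(precision=4,suppress=True)
T=ctrl.camera_model('top');S=ctrl.camera_model('side')
t=cv2.imread('pics/top0.png'); s=cv2.imread('pics/side0.png')
tz=lambda x,y:(130+x/3.1-.34,110+y/3.1-.34)
sz=lambda x,y:(200+x/3.3-.35,130+y/3.3-.35)
def red(im,x0,x1,y0,y1):
    h=cv2.cvtColor(im,cv2.COLOR_BGR2HSV); m=(((h[...,0]<4)|(h[...,0]>174))&(h[...,1]>190)&(h[...,2]>120)).astype(np.uint8)
    k=np.zeros_like(m);k[y0:y1,x0:x1]=m[y0:y1,x0:x1];return k
r,q=quad(red(t,130,200,190,300));print('mat top',r,q,[plane(T,p,.004) for p in q.astype(float)], 'c',plane(T,r[0],.004))
r2,q2=quad(red(s,200,300,140,200));print('mat side',q2,[plane(S,p,.004) for p in q2.astype(float)])
for n,a,b in [('holder top',(415,422),(190,296)),('spare top',(57,408),(149,53)),('knob',(514,140),(492,229)),('screwL',(426,147),(469,219)),('screwR',(594,174),(498,358)),
 ('collet top',(341,365),(240,275)),
 ('tongue FL',(408,350),(283,469)),]:
    try:print(n,*tri((T,tz(*a)),(S,sz(*b))))
    except Exception as e:print(e)
print('tongue top view corners FL FR',plane(T,tz(408,350),.014),plane(T,tz(548,370),.014),'side near/ far front',plane(S,sz(273,346),.014),plane(S,sz(284,470),.014))
print('holder foot side',plane(S,sz(195,378),.008))
print('spare foot side',plane(S,sz(155,133),.012))
E
```

```text
mat top ((165.92306518554688, 233.11537170410156), (9.429903030395508, 3.605551242828369), 33.690067291259766) [[161 232]
 [162 231]
 [166 231]
 [169 234]
 [169 237]] [array([0.5358, 0.3017, 0.004 ]), array([0.5385, 0.2993, 0.004 ]), array([0.5388, 0.2889, 0.004 ]), array([0.5312, 0.2808, 0.004 ]), array([0.5235, 0.2804, 0.004 ])] c [0.5333 0.2889 0.004 ]
mat side [[255 169]
 [256 170]
 [256 174]
 [254 176]
 [252 176]] [array([0.5348, 0.3118, 0.004 ]), array([0.5371, 0.3069, 0.004 ]), array([0.5345, 0.2898, 0.004 ]), array([0.5275, 0.2825, 0.004 ]), array([0.5218, 0.2837, 0.004 ])]
holder top [0.5055 0.0326 0.1009] 0.0018492445709854314
spare top [0.5101 0.2993 0.1067] 0.0001506478066581964
knob [ 0.6976 -0.0326  0.199 ] 0.002466182810193146
screwL [0.7053 0.0288 0.1437] 0.0012799977436855753
screwR [ 0.6887 -0.0939  0.1436] 0.001102970366815342
collet top [0.5505 0.095  0.0442] 0.0005179936209728426
tongue FL [ 0.5769  0.0505 -0.1669] 0.003024782736583989
tongue top view corners FL FR [0.5663 0.0429 0.014 ] [ 0.5526 -0.0734  0.014 ] side near/ far front [0.5666 0.0447 0.014 ] [ 0.553  -0.0677  0.014 ]
holder foot side [0.5033 0.0303 0.008 ]
spare foot side [0.5092 0.3038 0.012 ]
```

Run:
```python
from h import *
np.set_printoptions(precision=4,suppress=True)
T=ctrl.camera_model('top');S=ctrl.camera_model('side')
t=cv2.imread('pics/top0.png')
b=t[...,0].astype(int);g=t[...,1].astype(int);r=t[...,2].astype(int)
m=((r>150)&(r>2.2*g)&(r>2.2*b)).astype(np.uint8); k=m*0;k[180:300,130:200]=m[180:300,130:200]
rr,q=quad(k);print(rr);box=cv2.boxPoints(rr)
print(np.array([plane(T,p,.004) for p in box]),plane(T,rr[0],.004))
tz=lambda x,y:(130+x/3.1-.34,110+y/3.1-.34)
sz=lambda x,y:(200+x/3.3-.35,130+y/3.3-.35)
print(np.array([tri((T,tz(*a)),(S,sz(*b)))[0] for a,b in [((52,295),(254,96)),((170,295),(272,168)),((163,534),(50,201)),((43,533),(38,126))]]))
c,d=ray(T,tz(100,408));print('spare foot top',plane(T,tz(97,409),.012))
print('block',[tri((T,tz(*a)),(S,sz(*b)))[0] for a,b in [((596,354),(307,487)),((552,399),(218,491)),((632,389),(278,517))]])
```

```text
((163.93211364746094, 243.01168823242188), (38.553489685058594, 77.02593231201172), 1.5481576919555664)
[[0.4095 0.3398 0.004 ]
 [0.6076 0.3452 0.004 ]
 [0.6075 0.2449 0.004 ]
 [0.4093 0.2412 0.004 ]] [0.5076 0.2927 0.004 ]
[[0.6055 0.3426 0.0055]
 [0.6056 0.2434 0.0083]
 [0.4101 0.2397 0.0093]
 [0.4077 0.339  0.007 ]]
spare foot top [0.511  0.2982 0.012 ]
block [array([ 0.5626, -0.1082,  0.0514]), array([ 0.5163, -0.0764,  0.0139]), array([ 0.5362, -0.1354,  0.0647])]
```

```bash
cat >> h.py <<'E'
from scipy.spatial.transform import Rotation as Rn
def rel(P,rpy,base=None):
    o=ctrl.get_obs() if base is None else base
    R=Rn.from_euler('xyz',o['orientation'],degrees=True)
    w=(R.inv()*Rn.from_euler('xyz',rpy,degrees=True)).as_rotvec()
    return np.round(np.r_[w,R.inv().apply(np.array(P)-o['tool_pos'])],4)
E
python3 - <<'E'
from h import *
m=ctrl.camera_model('wrist');R=cv2.Rodrigues(m['rvec'])[0];c=-R.T@m['tvec'];o=ctrl.get_obs()
Rt=Rn.from_euler('xyz',o['orientation'],degrees=True)
print('cam in tool',Rt.inv().apply(c-o['tool_pos']),'fwd in tool',Rt.inv().apply(R[2]))
print(rel([.44,.02,.30],[180,0,0]))
E
```

```text
cam in tool [ 0.08519723  0.00060005 -0.09198921] fwd in tool [-3.09660572e-01 -3.70191739e-04  9.50847092e-01]
[ 0.0013  0.     -0.2349  0.4233  0.5529 -0.0078]
```

```bash
R='[0,0,-0.235,0.423,0.553,-0.008,1]'; python3 -m creep '[[0,0,-0.235,0.423,0.553,-0.008,1],[0,0,-0.235,0.423,0.553,-0.008,1],[0,0,-0.235,0.423,0.553,-0.008,1],[0,0,-0.235,0.423,0.553,-0.008,1],[0,0,-0.235,0.423,0.553,-0.008,1],[0,0,-0.235,0.423,0.553,-0.008,1],[0,0,-0.235,0.423,0.553,-0.008,1],[0,0,-0.235,0.423,0.553,-0.008,1],[0,0,-0.235,0.423,0.553,-0.008,1],[0,0,-0.235,0.423,0.553,-0.008,1],[0,0,-0.235,0.423,0.553,-0.008,1],[0,0,-0.235,0.423,0.553,-0.008,1]]'
python3 - <<'E'
from h import *
print(rel([.44,.02,.30],[180,0,0]))
E
```

```text
clock: 1.15
tool_pos: [0.3601, 0.1975, 0.2981]
orientation: [-180.0, -0.0, 0.1]
force: [1.2, 0.5, 0.4]
opening: 0.0875
[-0.0007 -0.0004  0.001   0.0797  0.1776 -0.002 ]
```

```bash
python3 -m creep '[[0,0,0,0.08,0.178,0,1],[0,0,0,0.08,0.178,0,1],[0,0,0,0.08,0.178,0,1],[0,0,0,0.08,0.178,0,1],[0,0,0,0.08,0.178,0,1],[0,0,0,0.08,0.178,0,1],[0,0,0,0.08,0.178,0,1]]'
python3 - <<'E'
from h import *
import json
m=ctrl.camera_model('wrist');im=ctrl.snapshot('wrist');cv2.imwrite('pics/w1.png',im)
np.savez('w1.npz',**m);print(ctrl.get_obs()['tool_pos'])
E
```

```text
clock: 1.73
tool_pos: [0.4402, 0.0201, 0.2975]
orientation: [180.0, 0.0, -0.2]
force: [-0.6, 1.1, -0.2]
opening: 0.0876
[0.43997494 0.02102931 0.29764623]
```

View pics/w1.png

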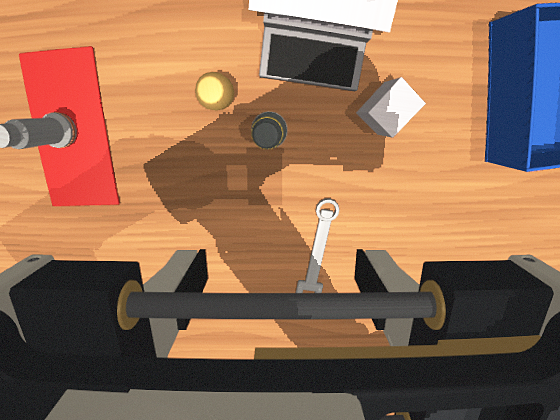

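The wrist view shows the holder nose at about (268,132), the collet at (214,92), the tray tongue pad at (315,55), and the mat and spare on the left. I'll use it to refine the positions.

Run:
```python
from h import *
np.set_printoptions(precision=4,suppress=True)
im=cv2.imread('pics/w1.png');cv2.imwrite('pics/w1z.png',cv2.resize(im[0:180,0:380],None,fx=2.1,fy=3.3)[:, :]) if 0 else cv2.imwrite('pics/w1z.png',cv2.resize(im[0:180,180:440],None,fx=3,fy=3,interpolation=cv2.INTER_CUBIC))
W=dict(np.load('w1.npz'));S=ctrl.camera_model('side');T=ctrl.camera_model('top')
print([plane(W,(268,132),z) for z in (.09,.095)])
sz=lambda x,y:(200+x/3.3-.35,130+y/3.3-.35)
tz=lambda x,y:(130+x/3.1-.34,110+y/3.1-.34)
print(tri((W,(268,131)),(S,sz(190,296))),tri((W,(268,131)),(T,tz(415,422))))
```

```text
[array([0.5081, 0.0315, 0.09  ]), array([0.5084, 0.0313, 0.095 ])]
(array([0.5071, 0.0314, 0.1017]), np.float64(0.005249460778689794)) (array([0.5067, 0.0338, 0.0458]), np.float64(0.0010010827584884415))
```

View pics/w1z.png

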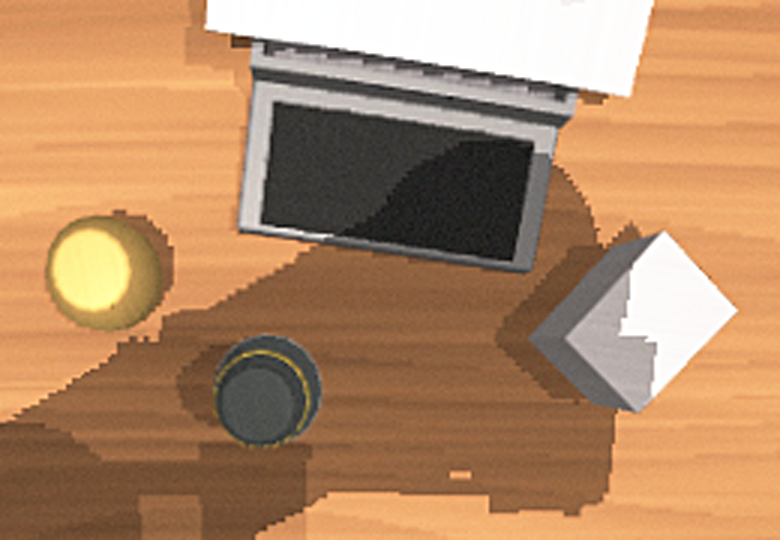

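Run:
```python
from h import *
np.set_printoptions(precision=4,suppress=True)
W=dict(np.load('w1.npz'))
f=lambda x,y:(180+x/3-.33,y/3-.33)
print('top',plane(W,f(260,401),.095),'foot',plane(W,f(268,388),.010),'collet',plane(W,f(90,272),.045),plane(W,f(104,274),.01))
print('tongue FL',plane(W,f(239,231),.012),'FR',plane(W,f(530,270),.012))
print('lip L',plane(W,f(207,28),.044),'R',plane(W,f(628,95),.044))
print('block',[plane(W,f(*p),.055) for p in((664,232),(738,310),(638,411),(566,340))])
```

```text
top [0.5071 0.0329 0.095 ] foot [0.5071 0.0336 0.01  ] collet [0.5502 0.0959 0.045 ] [0.5519 0.0982 0.01  ]
tongue FL [0.5671 0.044  0.012 ] FR [ 0.5528 -0.0707  0.012 ]
lip L [0.6293 0.0514 0.044 ] R [ 0.6091 -0.0943  0.044 ]
block [array([ 0.5629, -0.107 ,  0.055 ]), array([ 0.5372, -0.1367,  0.055 ]), array([ 0.5013, -0.1036,  0.055 ]), array([ 0.5261, -0.075 ,  0.055 ])]
```

```bash
python3 -m creep '[[0,0,0,0.035,-0.006,0.01,1],[0,0,0,0.067,-0.012,0.04,1],[0,0,0,0.067,-0.012,0.07,1],[0,0,0,0.067,-0.012,0.10,1],[0,0,0,0.067,-0.012,0.13,1],[0,0,0,0.067,-0.012,0.155,1],[0,0,0,0.067,-0.012,0.175,1],[0,0,0,0.067,-0.012,0.192,1],[0,0,0,0.067,-0.012,0.192,1],[0,0,0,0.067,-0.012,0.192,1]]'
python3 -m creep '[[0,0,0,0,0,0,0.7],[0,0,0,0,0,0,0.5],[0,0,0,0,0,0,0.45],[0,0,0,0,0,0,0.4],[0,0,0,0,0,0,0.35],[0,0,0,0,0,0,0.3],[0,0,0,0,0,0,0.2],[0,0,0,0,0,0,0.2],[0,0,0,0,0,0,0.2]]'
python3 - <<'E'
from h import *
cv2.imwrite('pics/w2.png',ctrl.snapshot('wrist'))
E
```

```text
clock: 2.62
tool_pos: [0.5065, 0.0347, 0.1056]
orientation: [179.9, 0.1, 0.1]
force: [0.1, 0.1, 0.2]
opening: 0.0876
clock: 3.37
tool_pos: [0.5071, 0.0336, 0.1059]
orientation: [-180.0, -0.0, 0.0]
force: [-1.3, 3.5, 1.7]
opening: 0.0333
```

View pics/w2.png

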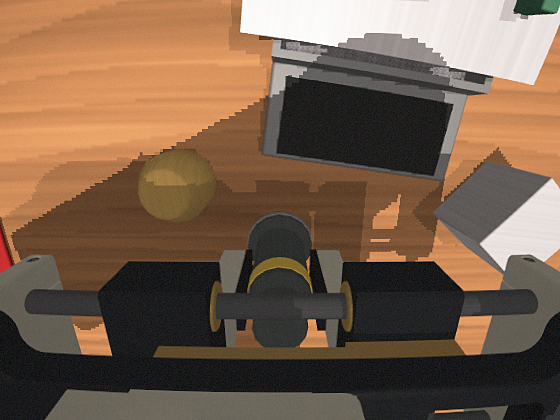

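The holder sits between the pads (yellow band at px (280,270)) and the opening reads 33 mm, so it is gripped. Lifting now.

```bash
python3 -m creep '[[0,0,0,0,0,-0.005,0.2],[0,0,0,0,0,-0.02,0.2],[0,0,0,0,0,-0.045,0.2],[0,0,0,0,0,-0.07,0.2],[0,0,0,0,0,-0.095,0.2],[0,0,0,0,0,-0.11,0.2],[0,0,0,-0.01,-0.02,-0.12,0.2],[0,0,0,-0.02,-0.045,-0.12,0.2],[0,0,0,-0.03,-0.075,-0.12,0.2],[0,0,0,-0.04,-0.105,-0.12,0.2],[0,0,0,-0.05,-0.135,-0.12,0.2],[0,0,0,-0.06,-0.165,-0.12,0.2]]'
python3 -m creep '[[0,0,0,-0.004,-0.03,0,0.2],[0,0,0,-0.006,-0.055,0,0.2],[0,0,0,-0.007,-0.075,0,0.2],[0,0,0,-0.007,-0.088,0,0.2],[0,0,0,-0.007,-0.093,0,0.2],[0,0,0,-0.007,-0.093,0,0.2],[0,0,0,-0.007,-0.093,0,0.2]]'
python3 - <<'E'
from h import *
cv2.imwrite('pics/w3.png',ctrl.snapshot('wrist'));cv2.imwrite('pics/s3.png',ctrl.snapshot('side'));np.savez('w3.npz',**ctrl.camera_model('wrist'))
E
```

```text
clock: 4.42
tool_pos: [0.4457, 0.1993, 0.2257]
orientation: [180.0, 0.1, -0.0]
force: [0.9, 0.5, -4.9]
opening: 0.0311
clock: 5.0
tool_pos: [0.4397, 0.2908, 0.2254]
orientation: [179.9, 0.1, -0.0]
force: [-0.1, 0.4, -5.4]
opening: 0.0312
```

View pics/w3.png

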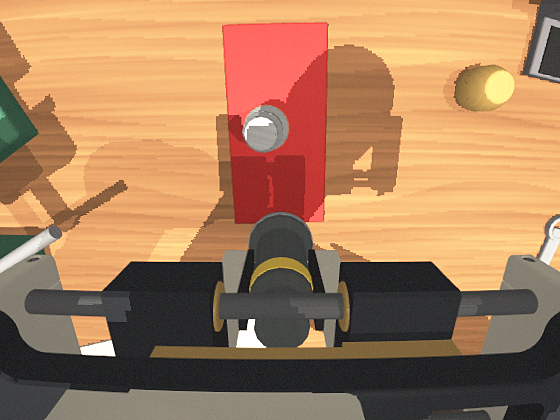

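View pics/s3.png

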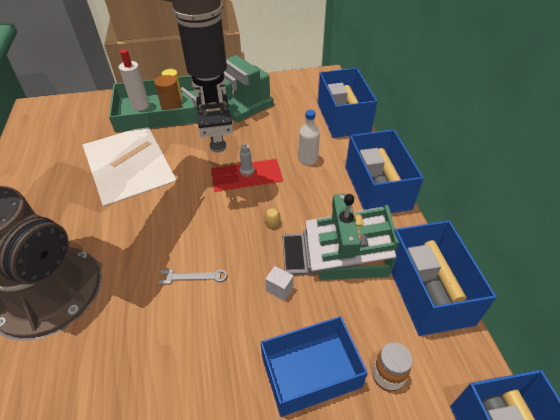

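Run:
```python
from h import *
np.set_printoptions(precision=4,suppress=True)
W=dict(np.load('w3.npz'))
for p,z in (((235,223),.004),((323,222),.004),((223,26),.004),((327,23),.004),((268,128),.014),((262,134),.099)): print(plane(W,p,z))
```

```text
[0.4083 0.3408 0.004 ]
[0.4094 0.2425 0.004 ]
[0.6051 0.3437 0.004 ]
[0.6075 0.2462 0.004 ]
[0.5114 0.3021 0.014 ]
[0.5111 0.3029 0.099 ]
```

```bash
python3 -m creep '[[0,0,0,0,0,0.03,0.2],[0,0,0,0,0,0.06,0.2],[0,0,0,0,0,0.085,0.2],[0,0,0,0,0,0.1,0.2],[0,0,0,0,0,0.108,0.2],[0,0,0,0,0,0.112,0.2],[0,0,0,0,0,0.113,0.2],[0,0,0,0,0,0.113,0.2]]'
python3 -m creep '[[0,0,0,0,0,0.001,0.2],[0,0,0,0,0,0.002,0.2],[0,0,0,0,0,0.003,0.2],[0,0,0,0,0,0.003,0.2]]'
```

```text
clock: 5.77
tool_pos: [0.4406, 0.2918, 0.1137]
orientation: [-179.9, -0.1, 0.0]
force: [-0.8, 0.1, -4.4]
opening: 0.0313
clock: 6.1
tool_pos: [0.4401, 0.2917, 0.1102]
orientation: [-180.0, -0.0, 0.0]
force: [-0.8, 0.7, -5.4]
opening: 0.0315
```

```bash
python3 -m creep '[[0,0,0,0,0,0.0005,0.2],[0,0,0,0,0,0.001,0.2],[0,0,0,0,0,0.001,0.2]]'; python3 -m creep '[[0,0,0,0,0,0.0005,0.2],[0,0,0,0,0,0.001,0.2],[0,0,0,0,0,0.001,0.2]]'
```

```text
clock: 6.35
tool_pos: [0.4403, 0.2918, 0.1098]
orientation: [-180.0, -0.0, 0.0]
force: [-2.1, -0.7, 4.8]
opening: 0.0316
clock: 6.6
tool_pos: [0.4404, 0.292, 0.1097]
orientation: [-180.0, -0.1, 0.1]
force: [-5.6, -2.6, 15.6]
opening: 0.0316
```

```bash
python3 -m creep '[[0,0,0,0,0,-0.001,0.2],[0,0,0,0,0,-0.0012,0.2],[0,0,0,0,0,-0.0012,0.4],[0,0,0,0,0,-0.0012,0.45],[0,0,0,0,0,-0.0012,0.5],[0,0,0,0,0,-0.0012,0.7],[0,0,0,0,0,-0.0012,0.9],[0,0,0,0,0,-0.0012,1],[0,0,0,0,0,-0.0012,1],[0,0,0,0,0,-0.0012,1]]'
python3 -m creep '[[0,0,0,0,0,-0.02,1],[0,0,0,0,0,-0.045,1],[0,0,0,0,0,-0.08,1],[0,0,0,0,0,-0.11,1],[0,0,0,0,0,-0.15,1],[0,0,0,0,0,-0.17,1],[0,0,0,0,0,-0.17,1]]'
python3 - <<'E'
from h import *
cv2.imwrite('pics/w4.png',ctrl.snapshot('wrist'));np.savez('w4.npz',**ctrl.camera_model('wrist'))
s=ctrl.snapshot('side');cv2.imwrite('pics/s4.png',cv2.resize(s[110:310,190:410],None,fx=3,fy=3))
E
```

```text
clock: 7.43
tool_pos: [0.4401, 0.2916, 0.1091]
orientation: [180.0, 0.0, 0.0]
force: [0.2, -0.0, -0.8]
opening: 0.072
clock: 8.02
tool_pos: [0.4417, 0.293, 0.2848]
orientation: [-179.6, -0.4, 0.1]
force: [1.1, 0.8, 0.1]
opening: 0.0873
```

View pics/w4.png

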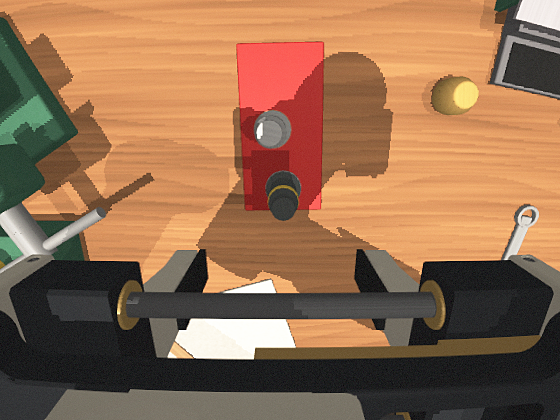

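View pics/s4.png

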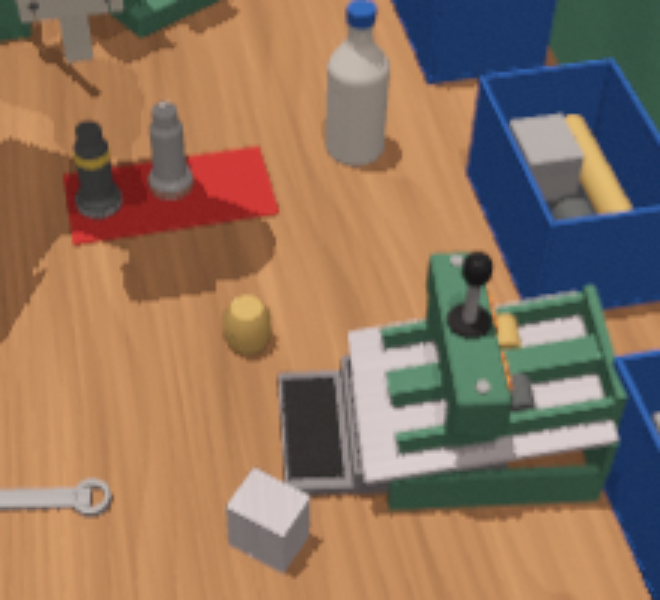

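The banded holder stands upright on the mat (wrist px (284,198)), clear of the spare at (271,130), and nothing else has moved. Next I'll check whether the wrist can turn half round, so the camera sits on the robot side.

Run:
```python
from h import *
o=ctrl.get_obs();print(o['joint_pos'],o['orientation'])
W=dict(np.load('w4.npz'))
print(plane(W,(283,189),.014),plane(W,(285,206),.099))
print(rel([.50,-.005,.285],[180,0,172.5]),rel([.50,-.005,.285],[180,0,-7.5]))
```

```text
[ 5.48346334e+01  7.12439269e+00 -1.88779794e+01 -1.70483479e-02
 -6.38671497e+01  3.51799287e+01] [-1.79884527e+02 -6.26499975e-02  7.00742209e-03]
[0.43774613 0.2901749  0.014     ] [0.44168899 0.28846587 0.099     ]
[ 1.4000e-03 -3.1000e-03 -3.0106e+00  5.9900e-02  2.9680e-01 -5.5000e-03] [-0.0021 -0.001   0.131   0.0599  0.2968 -0.0055]
```

```bash
python3 -m creep '[[0,0,0.12,0.01,0.03,0,1],[0,0,0.24,0.02,0.06,0,1],[0,0,0.36,0.03,0.09,0,1],[0,0,0.48,0.04,0.12,0,1],[0,0,0.6,0.05,0.15,0,1],[0,0,0.72,0.055,0.18,0,1],[0,0,0.84,0.06,0.21,0,1],[0,0,0.96,0.06,0.24,0,1],[0,0,1.08,0.06,0.27,0,0.8],[0,0,1.2,0.06,0.29,0,0.6],[0,0,1.32,0.06,0.297,0,0.3],[0,0,1.44,0.06,0.297,0,0]]'
python3 - <<'E'
from h import *
o=ctrl.get_obs();print(o['joint_pos'],rel([.50,-.005,.285],[180,0,172.5]))
E
```

```text
clock: 9.12
tool_pos: [0.4992, -0.0074, 0.2775]
orientation: [179.8, -0.0, -83.0]
force: [-0.5, -0.7, -0.3]
opening: 0.0665
[ 2.17338383e+01  4.56927846e+00 -2.21613585e+01 -1.87754094e-02
 -6.34478025e+01 -1.47054234e+01] [ 1.7000e-03 -3.2000e-03  1.8242e+00 -2.3000e-03 -1.1000e-03 -7.5000e-03]
```

```bash
python3 -m creep '[[0,0,0.12,0,0,0,0],[0,0,0.24,0,0,0,0],[0,0,0.36,0,0,0,0],[0,0,0.48,0,0,0,0],[0,0,0.6,0,0,0,0],[0,0,0.72,0,0,0,0],[0,0,0.84,0,0,0,0],[0,0,0.96,0,0,0,0],[0,0,1.08,0,0,0,0],[0,0,1.2,0,0,0,0],[0,0,1.32,0,0,0,0],[0,0,1.44,0,0,0,0]]' | head -3;python3 -m creep '[[0,0,0.12,0,0,0,0],[0,0,0.24,0,0,0,0],[0,0,0.36,0,0,0,0],[0,0,0.384,0,0,0,0],[0,0,0.384,0,0,0,0]]'
python3 - <<'E'
from h import *
o=ctrl.get_obs();print(o['joint_pos'],rel([.50,-.005,.285],[180,0,172.5]))
np.savez('w5.npz',**ctrl.camera_model('wrist'));cv2.imwrite('pics/w5.png',ctrl.snapshot('wrist'))
E
```

```text
clock: 10.12
tool_pos: [0.4994, -0.0056, 0.2774]
orientation: [180.0, -0.2, -165.4]
clock: 10.53
tool_pos: [0.4996, -0.0055, 0.278]
orientation: [-180.0, -0.1, 173.1]
force: [0.1, -0.1, -0.1]
opening: 0.0008
[ 2.19303574e+01  4.55837231e+00 -2.21062246e+01 -1.48292872e-02
 -6.34561677e+01 -1.18844500e+02] [-0.0008 -0.002   0.0101 -0.0003  0.0006 -0.007 ]
```

View pics/w5.png

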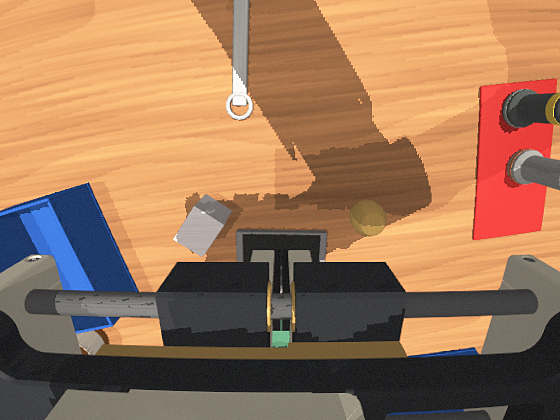

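The camera is now on the robot side. The tongue's front edge runs from px (238,231) to (326,231), in line with the fingers.

Run:
```python
from h import *
np.set_printoptions(precision=4,suppress=True)
W=dict(np.load('w5.npz'))
L=plane(W,(326.5,231),.013);R=plane(W,(237.5,231),.013);print(L,R)
c=(L+R)/2;y=np.r_[.1305,.9914,0];x=np.r_[.9914,-.1305,0]
for k in (.008,.010): print(c+k*x)
p=np.r_[.569,-.0147,.105]
print(rel(p,[180,0,172.5]))
```

```text
[0.5655 0.0448 0.013 ] [ 0.5518 -0.0685  0.013 ]
[ 0.5666 -0.0129  0.013 ]
[ 0.5686 -0.0132  0.013 ]
[-0.0007 -0.0016  0.012  -0.0701 -0.0008  0.1731]
```

```bash
python3 -m creep '[[0,0,0.008,-0.03,0,0.02,0],[0,0,0.008,-0.06,0,0.05,0],[0,0,0.008,-0.069,0,0.085,0],[0,0,0.008,-0.069,0,0.12,0],[0,0,0.008,-0.069,0,0.15,0],[0,0,0.008,-0.069,0,0.17,0],[0,0,0.008,-0.069,0,0.183,0],[0,0,0.008,-0.069,0,0.19,0],[0,0,0.008,-0.069,0,0.193,0],[0,0,0.008,-0.069,0,0.193,0]]'
python3 - <<'E'
from h import *
cv2.imwrite('pics/w6.png',ctrl.snapshot('wrist'))
s=ctrl.snapshot('side');cv2.imwrite('pics/s6.png',cv2.resize(s[110:310,190:410],None,fx=3,fy=3))
E
```

```text
clock: 11.42
tool_pos: [0.5685, -0.0138, 0.0857]
orientation: [-180.0, -0.0, 172.6]
force: [0.5, 0.1, -0.5]
opening: 0.0002
```

View pics/s6.png

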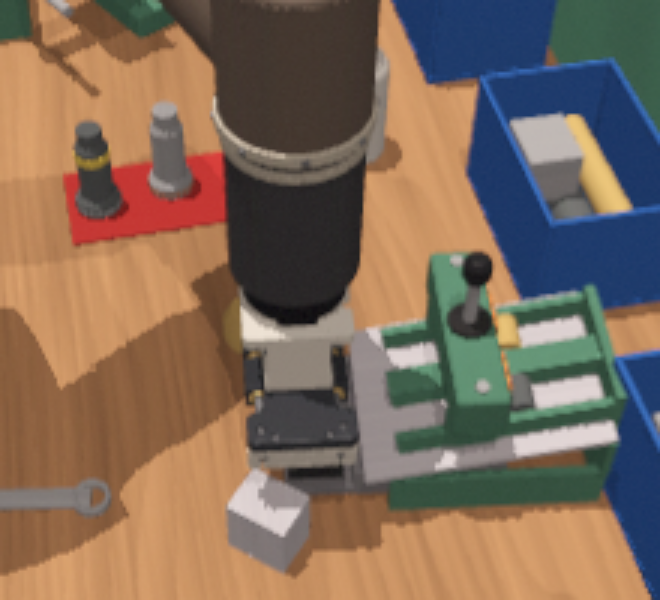

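View pics/w6.png

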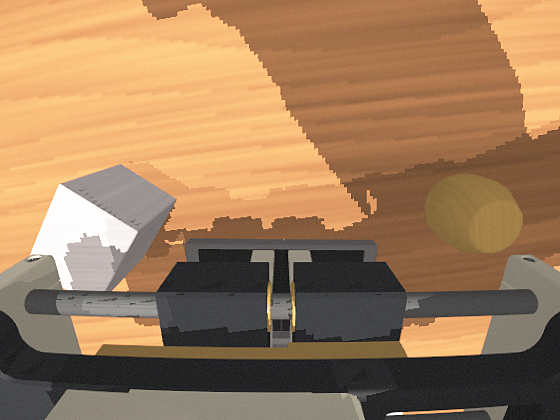

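```bash
python3 -m creep '[[0,0,0,0,0,0.002,0],[0,0,0,0,0,0.004,0],[0,0,0,0,0,0.005,0],[0,0,0,0,0,0.005,0]]'; python3 -m creep '[[0,0,0,0,0,0.0005,0],[0,0,0,0,0,0.001,0],[0,0,0,0,0,0.001,0]]'
```

```text
clock: 11.85
tool_pos: [0.5686, -0.0138, 0.0812]
orientation: [180.0, 0.0, 172.5]
force: [-0.4, 1.3, -0.3]
opening: 0.0004
clock: 12.1
tool_pos: [0.5686, -0.0138, 0.0801]
orientation: [-180.0, -0.0, 172.5]
force: [-0.7, -0.1, -0.7]
opening: 0.0004
```

```bash
python3 -m creep '[[0,0,0,0,0,0.0005,0],[0,0,0,0,0,0.001,0],[0,0,0,0,0,0.001,0]]'; python3 -m creep '[[0,0,0,0,0,0.0005,0],[0,0,0,0,0,0.0007,0],[0,0,0,0,0,0.0007,0]]'
```

```text
clock: 12.35
tool_pos: [0.569, -0.0138, 0.0799]
orientation: [-180.0, 0.1, 172.6]
force: [-1.4, -0.5, 7.1]
opening: 0.0009
clock: 12.6
tool_pos: [0.5695, -0.0139, 0.0798]
orientation: [180.0, 0.1, 172.6]
force: [-1.2, -1.2, 11.2]
opening: 0.0006
```

```bash
python3 -m creep '[[0,0,0,0.003,0,0,0],[0,0,0,0.008,0,0,0],[0,0,0,0.014,0,0,0],[0,0,0,0.02,0,0,0],[0,0,0,0.026,0,0,0],[0,0,0,0.03,0,0,0],[0,0,0,0.03,0,0,0]]'
python3 - <<'E'
from h import *
cv2.imwrite('pics/w7.png',ctrl.snapshot('wrist'))
s=ctrl.snapshot('top');cv2.imwrite('pics/t7.png',cv2.resize(s[110:310,190:410],None,fx=3,fy=3))
E
```

```text
clock: 13.18
tool_pos: [0.5397, -0.0098, 0.0798]
orientation: [180.0, 0.2, 172.6]
force: [-1.2, 0.0, 10.5]
opening: 0.0004
```

View pics/w7.png

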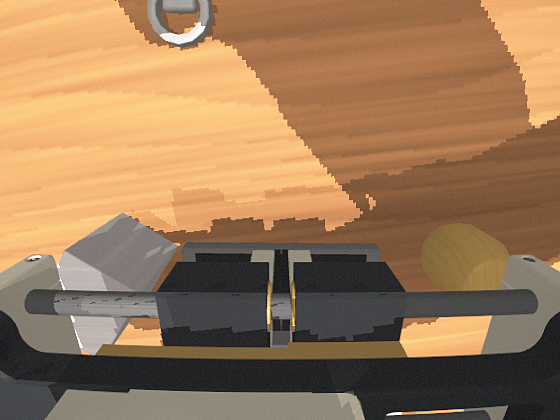

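The tongue follows: its front edge is still at row 243 while the block and collet slide past. Continuing to the stop.

```bash
python3 -m creep '[[0,0,0,0.005,0,0,0],[0,0,0,0.011,0,0,0],[0,0,0,0.017,0,0,0],[0,0,0,0.023,0,0,0],[0,0,0,0.029,0,0,0],[0,0,0,0.035,0,0,0],[0,0,0,0.041,0,0,0],[0,0,0,0.046,0,0,0],[0,0,0,0.05,0,0,0],[0,0,0,0.053,0,0,0],[0,0,0,0.055,0,0,0],[0,0,0,0.055,0,0,0]]';python3 -m creep '[[0,0,0,0.002,0,0,0],[0,0,0,0.003,0,0,0],[0,0,0,0.003,0,0,0]]'
python3 - <<'E'
from h import *
cv2.imwrite('pics/w8.png',ctrl.snapshot('wrist'))
s=ctrl.snapshot('side');cv2.imwrite('pics/s8.png',cv2.resize(s[110:310,190:410],None,fx=3,fy=3))
E
```

```text
clock: 14.28
tool_pos: [0.4864, -0.002, 0.0798]
orientation: [179.9, 0.3, 172.6]
force: [1.5, 0.8, 7.9]
opening: 0.0002
clock: 14.53
tool_pos: [0.4838, -0.0016, 0.0798]
orientation: [179.9, 0.3, 172.6]
force: [3.2, 0.0, 5.8]
opening: 0.0005
```

View pics/w8.png

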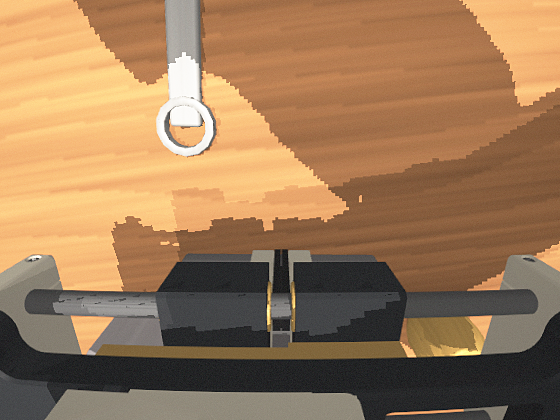

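View pics/s8.png

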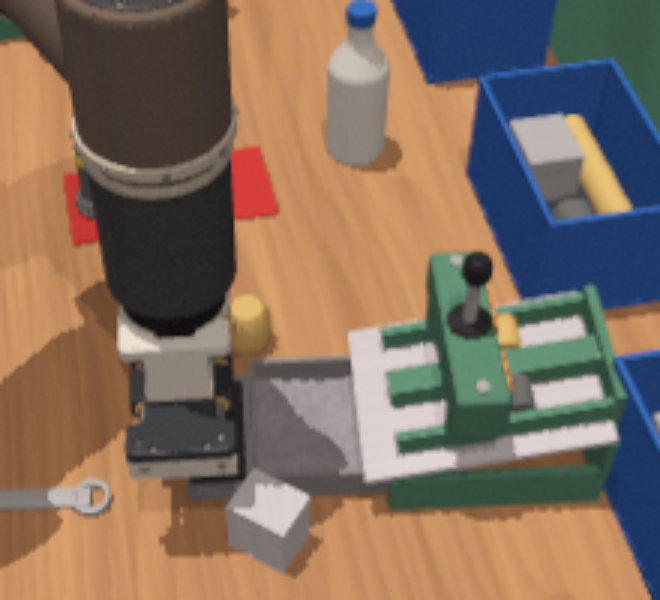

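The tray is mostly out, but the tongue's front edge is now hidden behind the fingers, so they slipped a few mm. I'll lift and measure.

```bash
python3 -m creep '[[0,0,0,0,0,-0.01,0],[0,0,0,0,0,-0.04,0],[0,0,0,0,0,-0.08,0],[0,0,0,0,0,-0.12,0],[0,0,0,0,0,-0.15,0],[0,0,0,0,0,-0.15,0]]'
python3 - <<'E'
from h import *
np.savez('w9.npz',**ctrl.camera_model('wrist'));cv2.imwrite('pics/w9.png',ctrl.snapshot('wrist'))
s=ctrl.snapshot('side');cv2.imwrite('pics/s9.png',cv2.resize(s[150:310,200:410],None,fx=3.5,fy=3.5,interpolation=cv2.INTER_CUBIC))
E
```

```text
clock: 15.13
tool_pos: [0.4843, -0.0017, 0.2351]
orientation: [179.8, 0.6, 172.6]
force: [0.7, 0.4, -0.9]
opening: 0.0006
```

View pics/w9.png

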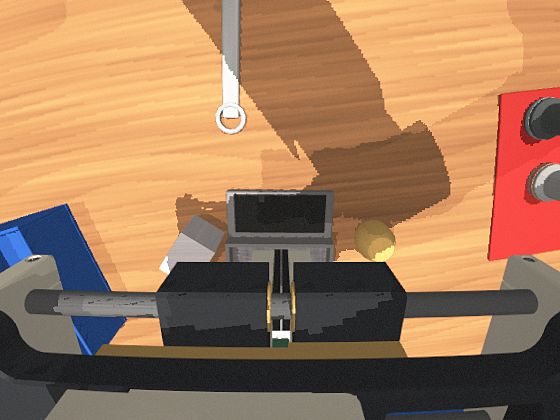

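View pics/s9.png

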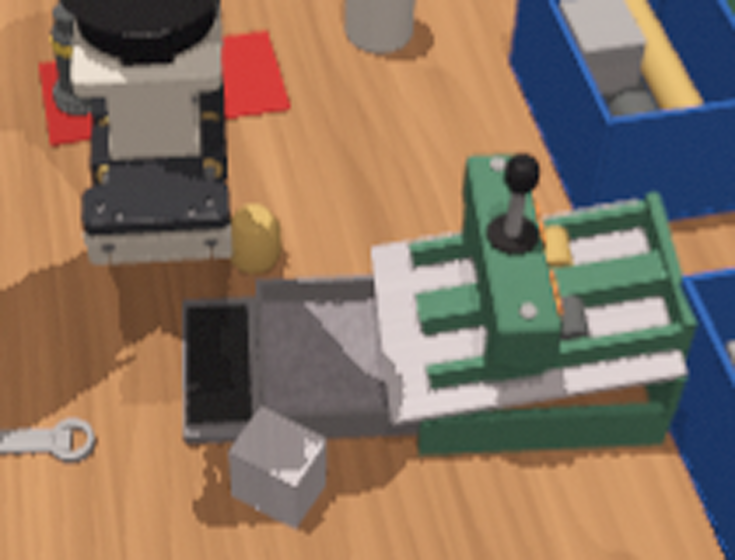

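Run:
```python
from h import *
np.set_printoptions(precision=4,suppress=True)
W=dict(np.load('w9.npz'))
W5=dict(np.load('w5.npz'))
x=np.r_[.9919,-.127,0]
n=(plane(W,(226.5,191),.013)+plane(W,(332.5,191),.013))/2
o=(plane(W5,(326.5,231),.013)+plane(W5,(237.5,231),.013))/2
print(n,o,(o-n)@x)
S=ctrl.camera_model('side')
sz=lambda x,y:(200+x/3.5-.36,150+y/3.5-.36)
n2=(plane(S,sz(185,305),.013)+plane(S,sz(185,436),.013))/2
s0=lambda x,y:(200+x/3.3-.35,130+y/3.3-.35)
o2=(plane(S,s0(274,346),.013)+plane(S,s0(283,469),.013))/2
print(n2,o2,(o2-n2)@x)
```

```text
[ 0.4825 -0.0026  0.013 ] [ 0.5587 -0.0119  0.013 ] 0.07670418760768692
[ 0.4831 -0.0027  0.013 ] [ 0.56   -0.0104  0.013 ] 0.07728289295451866
```

The tray is about 77 mm out in both views, so 8 mm short. I'll press again further back and harder.

Run:
```python
from h import *
print(rel([.4967,-.004,.081],[180,0,172.6]))
```

```text
[ 0.0021  0.0032 -0.0011 -0.0145 -0.0002  0.149 ]
```

```bash
python3 -m creep '[[0,0.003,0,-0.0145,0,0.03,0],[0,0.003,0,-0.0145,0,0.065,0],[0,0.003,0,-0.0145,0,0.1,0],[0,0.003,0,-0.0145,0,0.125,0],[0,0.003,0,-0.0145,0,0.14,0],[0,0.003,0,-0.0145,0,0.147,0],[0,0.003,0,-0.0145,0,0.149,0],[0,0.003,0,-0.0145,0,0.15,0],[0,0.003,0,-0.0145,0,0.15,0]]';python3 -m creep '[[0,0,0,0,0,0.0005,0],[0,0,0,0,0,0.001,0],[0,0,0,0,0,0.0012,0],[0,0,0,0,0,0.0012,0]]'
```

```text
clock: 15.98
tool_pos: [0.4963, -0.0055, 0.0797]
orientation: [-179.9, -0.1, 172.6]
force: [-0.6, -10.1, 17.3]
opening: 0.0008
clock: 16.32
tool_pos: [0.4967, -0.0056, 0.0795]
orientation: [-179.9, -0.1, 172.6]
force: [-2.9, -10.6, 28.9]
opening: 0.0004
```

```bash
python3 -m creep '[[0,0,0,0,0,-0.001,0],[0,0,0,0,0,-0.0013,0],[0,0,0,0,0,-0.0013,0]]'
```

```text
clock: 16.57
tool_pos: [0.4965, -0.0051, 0.0797]
orientation: [-179.9, -0.1, 172.6]
force: [-0.4, -7.3, 14.3]
opening: 0.0004
```

```bash
python3 -m creep '[[0,0,0,0,-0.0008,0,0],[0,0,0,0.002,-0.0008,0,0],[0,0,0,0.004,-0.0008,0,0],[0,0,0,0.006,-0.0008,0.0002,0],[0,0,0,0.007,-0.0008,0.0002,0]]';python3 -m creep '[[0,0,0,0.001,0,0,0],[0,0,0,0.002,0,0,0],[0,0,0,0.003,0,0,0],[0,0,0,0.003,0,0,0]]'
```

```text
clock: 16.98
tool_pos: [0.4912, -0.004, 0.0798]
orientation: [179.9, 0.1, 172.6]
force: [5.2, -4.4, 8.4]
opening: 0.0003
clock: 17.32
tool_pos: [0.4886, -0.003, 0.0798]
orientation: [179.9, 0.2, 172.6]
force: [4.7, -0.7, 8.6]
opening: 0.0006
```

```bash
python3 -m creep '[[0,0,0,0,0,0.0004,0],[0,0,0,0.001,0,0.0008,0],[0,0,0,0.002,0,0.0008,0],[0,0,0,0.003,0,0.0008,0],[0,0,0,0.003,0,0.0008,0]]'
python3 - <<'E'
from h import *
cv2.imwrite('pics/w10.png',ctrl.snapshot('wrist'))
E
python3 -m creep '[[0,0,0,0,0,-0.01,0],[0,0,0,0,0,-0.04,0],[0,0,0,0,0,-0.08,0],[0,0,0,0,0,-0.12,0],[0,0,0,0,0,-0.15,0],[0,0,0,0,0,-0.15,0],[0,0,0,0,0,-0.15,0]]'
python3 - <<'E'
from h import *
np.savez('w11.npz',**ctrl.camera_model('wrist'));cv2.imwrite('pics/w11.png',ctrl.snapshot('wrist'))
s=ctrl.snapshot('side');cv2.imwrite('pics/s11.png',cv2.resize(s[150:310,200:410],None,fx=3.5,fy=3.5,interpolation=cv2.INTER_CUBIC))
E
```

```text
clock: 17.73
tool_pos: [0.487, -0.0024, 0.0797]
orientation: [179.8, 0.3, 172.7]
force: [7.3, -2.1, 11.9]
opening: 0.0005
clock: 18.37
tool_pos: [0.4837, -0.0032, 0.2293]
orientation: [179.9, 0.0, 172.5]
force: [0.6, -0.1, -0.9]
opening: 0.0003
```

View pics/w11.png

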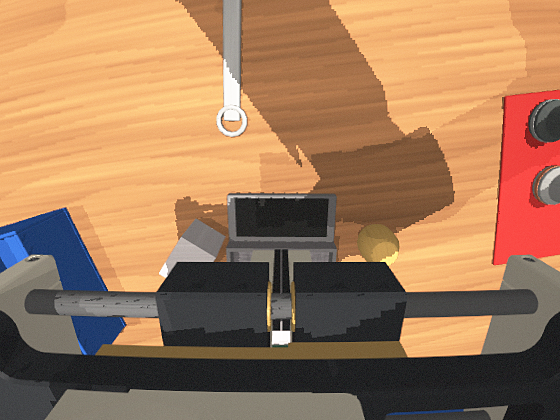

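View pics/s11.png

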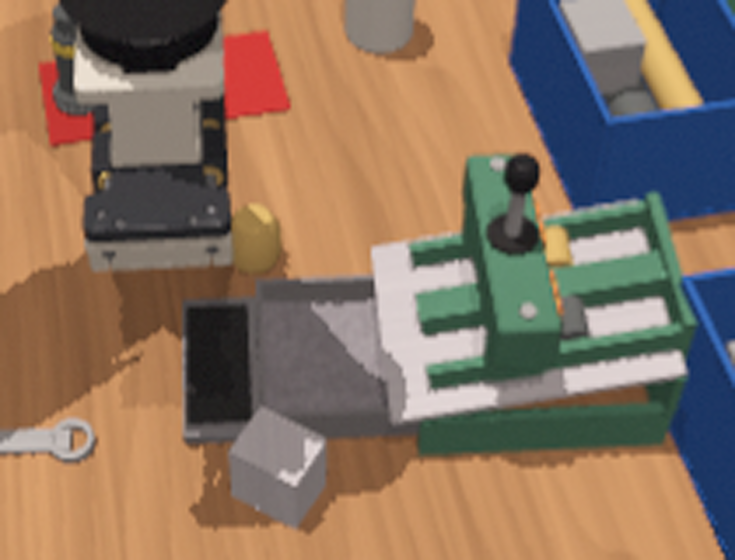

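The tray did not move at all, although up to 7 N dragged on it, well above its 2 N of friction. It may already be at its stop. I'll move the arm over the lever, which clears the view, and measure the tray from the fixed cameras.

```bash
python3 - <<'E'
from h import *
print(rel([.698,-.033,.31],[180,0,172.6]))
E
python3 -m creep '[[0,0,0,0,0,-0.03,0],[0,0,0,-0.02,0,-0.06,0.3],[0,0,0,-0.06,0,-0.08,0.7],[0,0,0,-0.1,0,-0.081,1],[0,0,0,-0.14,0,-0.081,1],[0,0,0,-0.18,0,-0.081,1],[0,0,0,-0.205,0,-0.081,1],[0,0,0,-0.216,-0.002,-0.081,1],[0,0,0,-0.216,-0.002,-0.081,1],[0,0,0,-0.216,-0.002,-0.081,1]]'
python3 - <<'E'
from h import *
print(rel([.698,-.033,.31],[180,0,172.6]))
np.savez('w12.npz',**ctrl.camera_model('wrist'));cv2.imwrite('pics/w12.png',ctrl.snapshot('wrist'))
s=ctrl.snapshot('side');cv2.imwrite('pics/s12r.png',s);cv2.imwrite('pics/s12.png',cv2.resize(s[150:310,200:410],None,fx=3.5,fy=3.5,interpolation=cv2.INTER_CUBIC))
t=ctrl.snapshot('top');cv2.imwrite('pics/t12r.png',t);cv2.imwrite('pics/t12.png',cv2.resize(t[110:300,130:345],None,fx=3.1,fy=3.1,interpolation=cv2.INTER_CUBIC))
E
```

```text
[-2.000e-04 -4.200e-03 -1.300e-03 -2.172e-01 -1.100e-03 -8.410e-02]
clock: 19.3
tool_pos: [0.697, -0.0337, 0.3047]
orientation: [-179.9, -0.4, 172.5]
force: [-0.2, 0.3, -0.3]
opening: 0.0552
[-0.0014 -0.0077 -0.0018 -0.0008  0.0008 -0.0053]
```

View pics/w12.png

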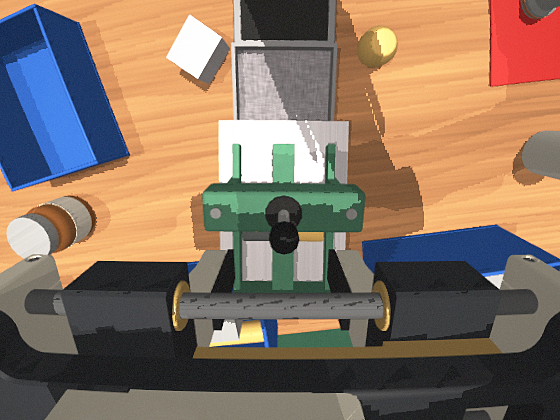

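View pics/s12.png

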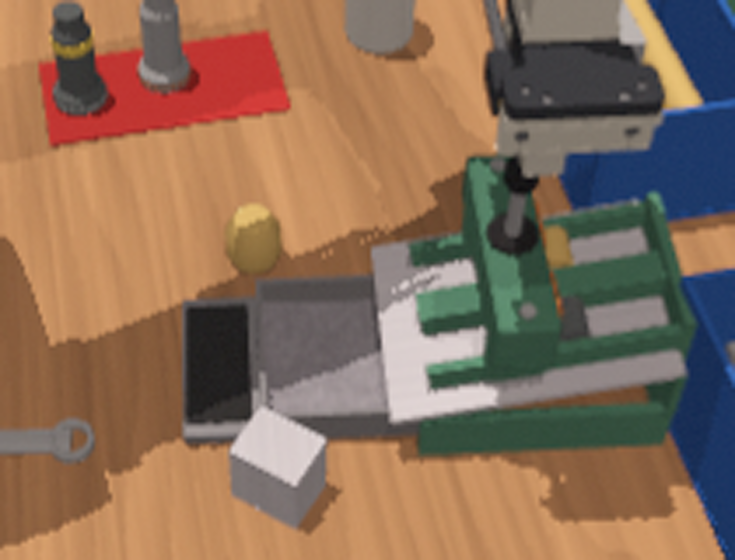

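View pics/t12.png

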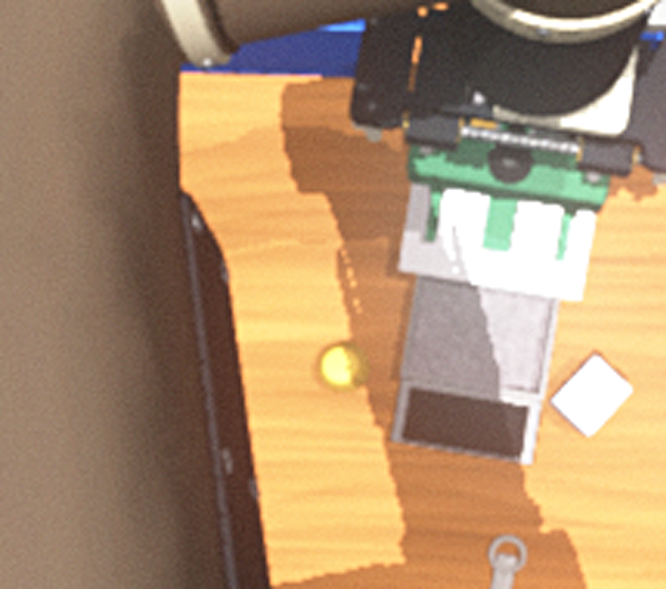

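Run:
```python
from h import *
np.set_printoptions(precision=4,suppress=True)
T=ctrl.camera_model('top');S=ctrl.camera_model('side')
def pad(f,cam,roi,th):
    im=cv2.imread(f);x0,x1,y0,y1=roi
    sub=cv2.resize(im[y0:y1,x0:x1],None,fx=8,fy=8,interpolation=cv2.INTER_CUBIC)
    m=(sub.max(axis=2)<th).astype(np.uint8)
    c=max(cv2.findContours(m,cv2.RETR_EXTERNAL,cv2.CHAIN_APPROX_NONE)[0],key=cv2.contourArea)
    r=cv2.minAreaRect(c); b=cv2.boxPoints(r)
    f2=lambda p:((p[0]+.5)/8-.5+x0,(p[1]+.5)/8-.5+y0)
    P=plane(cam,f2(r[0]),.014)
    q=np.array([plane(cam,f2(p),.014) for p in b]); print(f,np.array(r[1])/8,P,np.linalg.norm(q[0]-q[1]),np.linalg.norm(q[1]-q[2])); return P
x=np.r_[.9919,-.127,0]
for th in (75,90):
    a=pad('pics/top0.png',T,(255,312,195,235),th); b=pad('pics/t12r.png',T,(252,306,230,265),th); print((a-b)@x)
    a=pad('pics/side0.png',S,(278,308,228,280),th); b=pad('pics/s12r.png',S,(248,275,230,280),th); print((a-b)@x)
```

```text
Traceback (most recent call last):
ValueError: max() iterable argument is empty
```

Run:
```python
from h import *
np.set_printoptions(precision=4,suppress=True)
T=ctrl.camera_model('top');S=ctrl.camera_model('side')
def pad(f,cam,roi,c0):
    im=cv2.imread(f).astype(np.float32);x0,x1,y0,y1=roi
    sub=cv2.resize(im[y0:y1,x0:x1],None,fx=8,fy=8,interpolation=cv2.INTER_CUBIC).max(axis=2)
    cx,cy=int((c0[0]-x0)*8),int((c0[1]-y0)*8); d=np.median(sub[cy-16:cy+16,cx-16:cx+16])
    for t in (30,45):
        m=(sub<d+t).astype(np.uint8); n,l=cv2.connectedComponents(m); m=(l==l[cy,cx]).astype(np.uint8)
        c=max(cv2.findContours(m,cv2.RETR_EXTERNAL,cv2.CHAIN_APPROX_NONE)[0],key=cv2.contourArea)
        r=cv2.minAreaRect(c)
        P=plane(cam,((r[0][0]+.5)/8-.5+x0,(r[0][1]+.5)/8-.5+y0),.014); print(f,d,np.array(r[1])/8,r[2],P)
    return P
x=np.r_[.9919,-.127,0]
a=pad('pics/top0.png',T,(255,315,195,235),(285,216)); b=pad('pics/t12r.png',T,(250,308,225,265),(281,246)); print((a-b)@x)
a=pad('pics/side0.png',S,(275,310,225,285),(294,252)); b=pad('pics/s12r.png',S,(248,278,230,280),(262,253)); print((a-b)@x)
```

```text
pics/top0.png 92.296455 [38.5556 17.6385] 9.398233413696289 [ 0.5832 -0.0172  0.014 ]
pics/top0.png 92.296455 [38.9366 18.0973] 9.34002685546875 [ 0.5832 -0.0171  0.014 ]
pics/t12r.png 109.52431 [39.0222 17.6938] 9.512537002563477 [ 0.507  -0.0051  0.014 ]
pics/t12r.png 109.52431 [39.6339 18.6513] 9.841131210327148 [ 0.5067 -0.0048  0.014 ]
0.07742763371242603
pics/side0.png 50.817684 [33.573  18.2272] 85.06583404541016 [ 0.5831 -0.0153  0.014 ]
pics/side0.png 50.817684 [34.1792 18.6816] 85.16958618164062 [ 0.583  -0.0154  0.014 ]
pics/s12r.png 33.650135 [33.625 18.5  ] 90.0 [ 0.5064 -0.0036  0.014 ]
pics/s12r.png 33.650135 [34.375 19.125] 90.0 [ 0.5066 -0.0032  0.014 ]
0.07733404296479007
```

Both fixed cameras agree that the tray moved 77.4 mm, and it then held against a 7 N drag. Either it started about 7.5 mm out or it isn't fully out. I'll settle this with a clean pull on the well's front wall, with the fingers inside the still-empty well.

Run:
```python
from h import *
np.set_printoptions(precision=4,suppress=True)
W=dict(np.load('w12.npz'))
lip=np.r_[.6192,-.0215,0]
for p,z in (((285,41),.032),((285,48),.032),((285,120),.044)):
    P=plane(W,p,z); d=P-lip; print(P, d@np.r_[.9919,-.127,0], d@np.r_[.127,.9919,0])
print(rel([.5557,-.0134,.12],[180,0,172.6]))
```

```text
[ 0.5351 -0.0086  0.032 ] -0.08500732486166841 0.00211847274369837
[ 0.5423 -0.0095  0.032 ] -0.07781252064814906 0.0021155894079867067
[ 0.6193 -0.0195  0.044 ] -0.00017912583135611546 0.001957491140051694
[-0.0003 -0.004  -0.0008  0.1414  0.0015  0.1881]
```

```bash
python3 -m creep '[[0,0,0,0.04,0,0,0],[0,0,0,0.08,0.001,0.01,0],[0,0,0,0.115,0.0015,0.03,0],[0,0,0,0.14,0.0015,0.06,0],[0,0,0,0.142,0.0015,0.095,0],[0,0,0,0.142,0.0015,0.13,0],[0,0,0,0.142,0.0015,0.16,0],[0,0,0,0.142,0.0015,0.185,0],[0,0,0,0.142,0.0015,0.2,0],[0,0,0,0.142,0.0015,0.213,0],[0,0,0,0.142,0.0015,0.218,0],[0,0,0,0.142,0.0015,0.218,0]]'
```

```text
clock: 20.45
tool_pos: [0.5551, -0.0135, 0.0899]
orientation: [-180.0, -0.2, 172.6]
force: [-0.6, -0.2, 0.2]
opening: 0.0013
```

```bash
python3 -m creep '[[0,0,0,0.002,0,0,0],[0,0,0,0.004,0,0,0],[0,0,0,0.005,0,0,0],[0,0,0,0.005,0,0,0]]'
python3 - <<'E'
from h import *
s=ctrl.snapshot('side');cv2.imwrite('pics/s13.png',cv2.resize(s[150:310,200:410],None,fx=3.5,fy=3.5,interpolation=cv2.INTER_CUBIC))
E
```

```text
clock: 20.78
tool_pos: [0.5512, -0.0127, 0.0913]
orientation: [180.0, -0.1, 172.5]
force: [-0.5, 0.6, -0.0]
opening: 0.0007
```

View pics/s13.png

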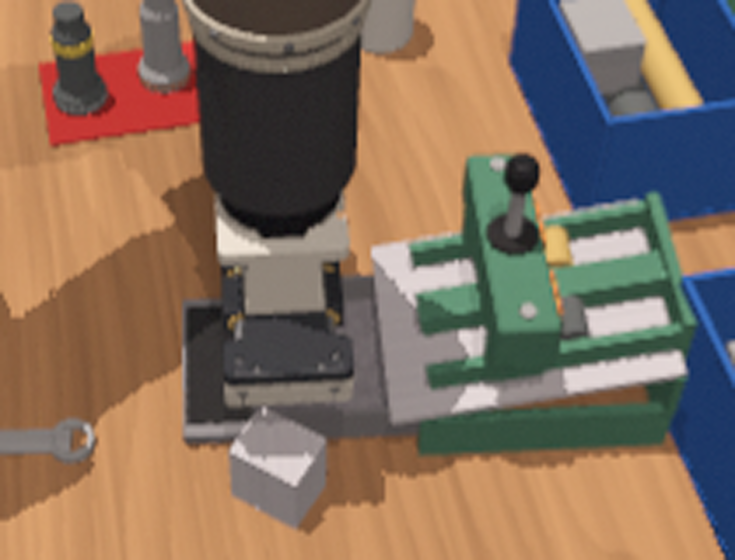

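```bash
python3 -m creep '[[0,0,0,0,0,0.004,0],[0,0,0,0.002,0,0.005,0],[0,0,0,0.003,0,0.005,0],[0,0,0,0.003,0,0.005,0]]'; python3 -m creep '[[0,0,0,0.001,0,0,0],[0,0,0,0.002,0,0,0],[0,0,0,0.002,0,0,0]]'
```

```text
clock: 21.17
tool_pos: [0.5501, -0.0124, 0.0857]
orientation: [180.0, 0.1, 172.6]
force: [7.2, -3.9, -3.8]
opening: 0.0005
clock: 21.42
tool_pos: [0.5499, -0.0121, 0.086]
orientation: [179.9, 0.2, 172.6]
force: [13.5, -6.5, -7.6]
opening: 0.0005
```

A 13.5 N pull moved it only 0.2 mm, so the tray is at its stop, fully out. I'll back off and go to the lever.

```bash
python3 -m creep '[[0,0,0,-0.006,0,0,0],[0,0,0,-0.008,0,-0.005,0],[0,0,0,-0.008,0,-0.04,0],[0,0,0,-0.008,0,-0.08,0],[0,0,0,-0.008,0,-0.12,0.3],[0,0,0,-0.008,0,-0.16,0.6],[0,0,0,-0.008,0,-0.195,1],[0,0,0,-0.02,0,-0.22,1],[0,0,0,-0.06,0,-0.22,1],[0,0,0,-0.1,0,-0.22,1],[0,0,0,-0.13,0,-0.22,1],[0,0,0,-0.149,0,-0.22,1]]'; python3 -m creep '[[0,0,0,0,0,0,1],[0,0,0,0,0,0,1]]'
python3 - <<'E'
from h import *
np.set_printoptions(precision=4,suppress=True)
W=ctrl.camera_model('wrist');im=ctrl.snapshot('wrist');cv2.imwrite('pics/w14.png',im);np.savez('w14.npz',**W)
print(rel([.698,-.033,.25],[180,0,172.6]))
E
```

```text
clock: 22.42
tool_pos: [0.6964, -0.032, 0.3041]
orientation: [-180.0, -0.2, 172.5]
force: [-0.8, 0.2, -0.4]
opening: 0.0479
clock: 22.58
tool_pos: [0.6946, -0.0318, 0.3034]
orientation: [-180.0, -0.3, 172.5]
force: [-0.8, -0.1, -1.0]
opening: 0.0618
[-0.0003 -0.005  -0.0014 -0.0044 -0.0008  0.054 ]
```

View pics/w14.png

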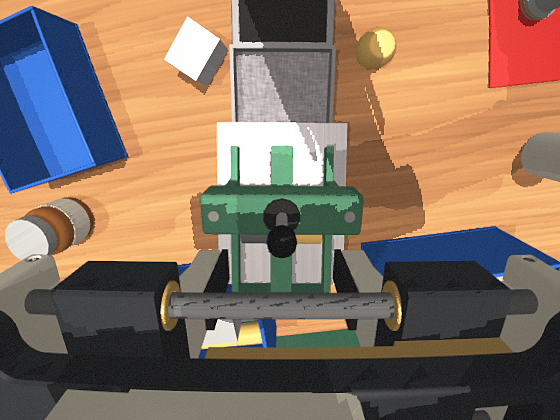

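Run:
```python
from h import *
np.set_printoptions(precision=4,suppress=True)
W=dict(np.load('w14.npz'));S=ctrl.camera_model('side');T=ctrl.camera_model('top')
sz=lambda x,y:(200+x/3.3-.35,130+y/3.3-.35)
tz=lambda x,y:(130+x/3.1-.34,110+y/3.1-.34)
print(tri((W,(282,241)),(S,sz(492,229))),tri((W,(282,241)),(T,tz(514,140))),plane(W,(282,241),.195))
print([plane(W,p,.137) for p in ((214,216),(350,216))])
```

```text
(array([ 0.6969, -0.0319,  0.1983]), np.float64(0.0005555073828712256)) (array([ 0.7017, -0.0328,  0.1878]), np.float64(0.0007807677060167917)) [ 0.6986 -0.0321  0.195 ]
[array([ 0.691 , -0.0936,  0.137 ]), array([0.7072, 0.0298, 0.137 ])]
```

```bash
python3 -m creep '[[0,0,0,-0.003,0,0.005,1],[0,0,0,-0.003,0,0.015,1],[0,0,0,-0.003,0,0.03,1],[0,0,0,-0.003,0,0.045,1],[0,0,0,-0.003,0,0.055,1],[0,0,0,-0.003,0,0.059,1],[0,0,0,-0.003,0,0.059,1]]'
python3 - <<'E'
from h import *
cv2.imwrite('pics/w15.png',ctrl.snapshot('wrist'))
E
```

```text
clock: 23.22
tool_pos: [0.6966, -0.0319, 0.2447]
orientation: [-180.0, -0.3, 172.5]
force: [0.2, 0.3, -0.3]
opening: 0.0874
```

View pics/w15.png

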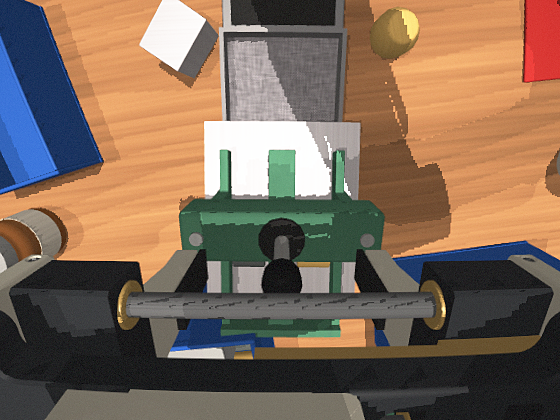

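The knob is centred between the open pads at px (282,278). Tool +y pushes it toward the brass lane, on the right in this view.

```bash
python3 -m creep '[[0,0,0,0,0.006,0,1],[0,0,0,0,0.014,0,1],[0,0,0,0,0.022,0,1],[0,0,0,0,0.028,0,1],[0,0,0,0,0.032,0,1],[0,0,0,0,0.037,0,1],[0,0,0,0,0.042,0,1],[0,0,0,0,0.046,0,1],[0,0,0,0,0.05,0,1],[0,0,0,0,0.053,0,1],[0,0,0,0,0.056,0,1]]'; python3 -m creep '[[0,0,0,0,0.002,0,1],[0,0,0,0,0.004,0,1]]';python3 -m creep '[[0,0,0,0,0.001,0,1],[0,0,0,0,0.0015,0,1]]'
python3 - <<'E'
from h import *
cv2.imwrite('pics/w16.png',ctrl.snapshot('wrist'))
s=ctrl.snapshot('side');cv2.imwrite('pics/s16.png',cv2.resize(s[150:310,200:410],None,fx=3.5,fy=3.5,interpolation=cv2.INTER_CUBIC))
E
```

```text
clock: 24.18
tool_pos: [0.7046, 0.0227, 0.2456]
orientation: [-179.9, -0.2, 172.5]
force: [1.8, -9.3, -2.5]
opening: 0.0875
clock: 24.35
tool_pos: [0.705, 0.026, 0.2449]
orientation: [-179.9, -0.2, 172.5]
force: [2.8, -11.4, -5.2]
opening: 0.0873
clock: 24.52
tool_pos: [0.7052, 0.0272, 0.2446]
orientation: [-179.8, -0.3, 172.5]
force: [3.8, -12.4, -5.6]
opening: 0.0877
```

View pics/w16.png

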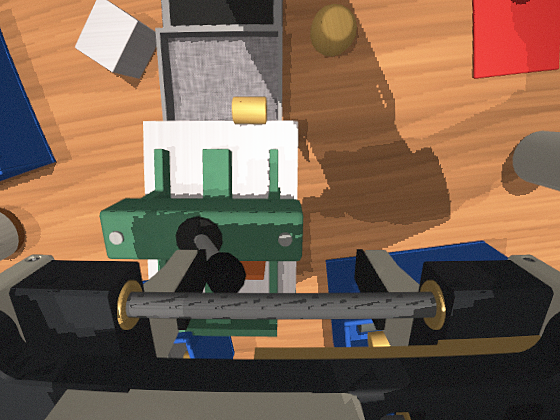

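View pics/s16.png

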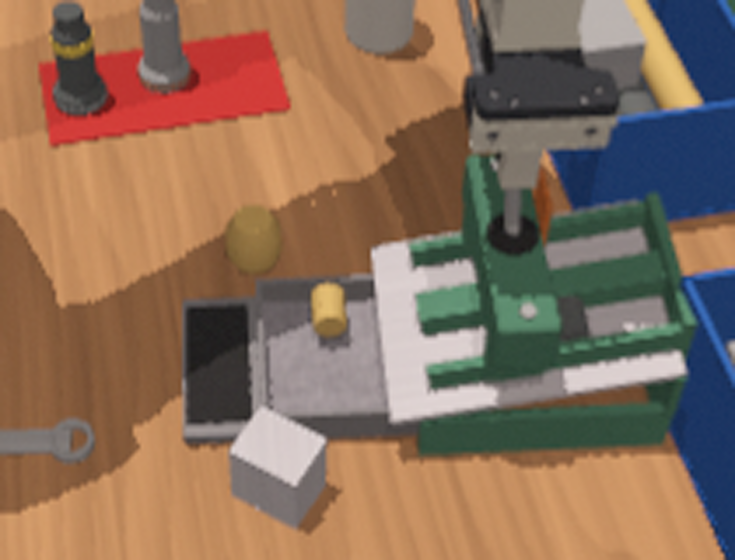

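The gate is up and the brass roller is already in the tray at side px (328,310). I'll press slightly further to be sure of the stop and hold.

```bash
python3 -m creep '[[0,0,0,0,0.001,0,1],[0,0,0,0,0.002,0,1],[0,0,0,0,0.002,0,1],[0,0,0,0,0.002,0,1],[0,0,0,0,0.002,0,1],[0,0,0,0,0.002,0,1],[0,0,0,0,0.002,0,1],[0,0,0,0,0.002,0,1]]'
python3 - <<'E'
from h import *
cv2.imwrite('pics/w17.png',ctrl.snapshot('wrist'))
E
```

```text
clock: 25.28
tool_pos: [0.7053, 0.0279, 0.2444]
orientation: [-179.8, -0.3, 172.4]
force: [3.1, -14.6, -6.3]
opening: 0.0879
```

View pics/w17.png

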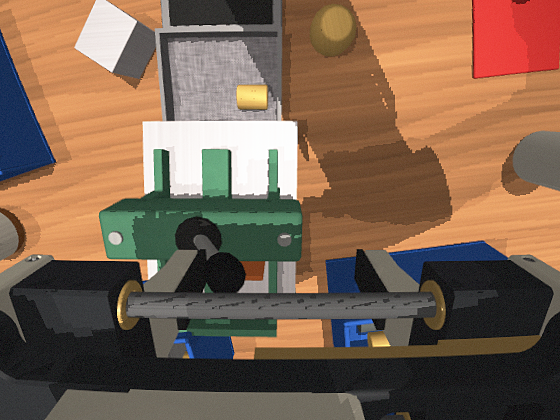

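The lever is at its stop: 2 mm more command gave only 0.7 mm and 14.6 N. It was held for more than 1 s, with the brass roller in the tray at px (253,97). Releasing now.

```bash
python3 -m creep '[[0,0,0,0,-0.012,0,1],[0,0,0,0,-0.026,0,1],[0,0,0,0,-0.04,0,1],[0,0,0,0,-0.052,0,1],[0,0,0,0,-0.06,0,1],[0,0,0,0,-0.063,0,1],[0,0,0,0,-0.063,0,1],[0,0,0,0,-0.063,0,1]]'
python3 - <<'E'
from h import *
cv2.imwrite('pics/w18.png',ctrl.snapshot('wrist'))
E
```

```text
clock: 26.0
tool_pos: [0.6975, -0.0314, 0.246]
orientation: [180.0, -0.2, 172.5]
force: [0.0, -0.1, -0.1]
opening: 0.0873
```

View pics/w18.png

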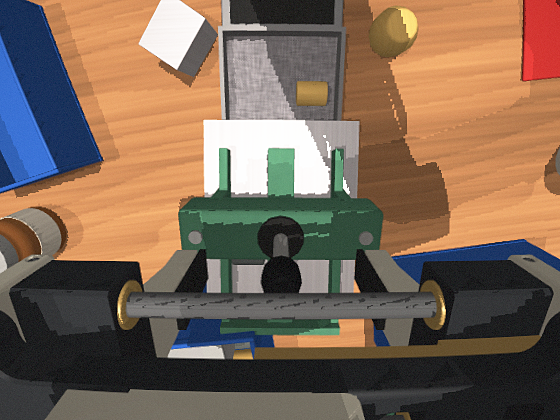

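The lever is back upright and the brass roller rests in the tray at (312,93). I'll lift clear and do a final check.

```bash
python3 -m creep '[[0,0,0,0,0,-0.015,1],[0,0,0,0,0,-0.04,1],[0,0,0,0,0,-0.07,1],[0,0,0,0,0,-0.1,1],[0,0,0,0.03,0,-0.12,1],[0,0,0,0.06,0,-0.13,1],[0,0,0,0.06,0,-0.13,1],[0,0,0,0.06,0,-0.13,1],[0,0,0,0.06,0,-0.13,1]]'
python3 - <<'E'
from h import *
cv2.imwrite('pics/w19.png',ctrl.snapshot('wrist'))
s=ctrl.snapshot('side');cv2.imwrite('pics/s19.png',cv2.resize(s[110:310,190:410],None,fx=3.5,fy=3,interpolation=cv2.INTER_CUBIC))
E
```

```text
clock: 26.8
tool_pos: [0.6383, -0.0231, 0.3763]
orientation: [180.0, -0.1, 172.6]
force: [0.9, 0.0, -0.5]
opening: 0.0876
```

View pics/w19.png

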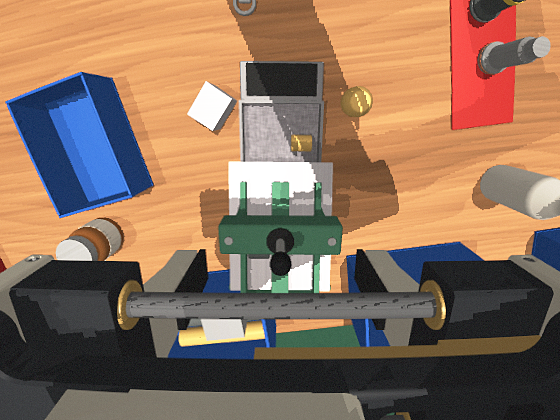

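View pics/s19.png

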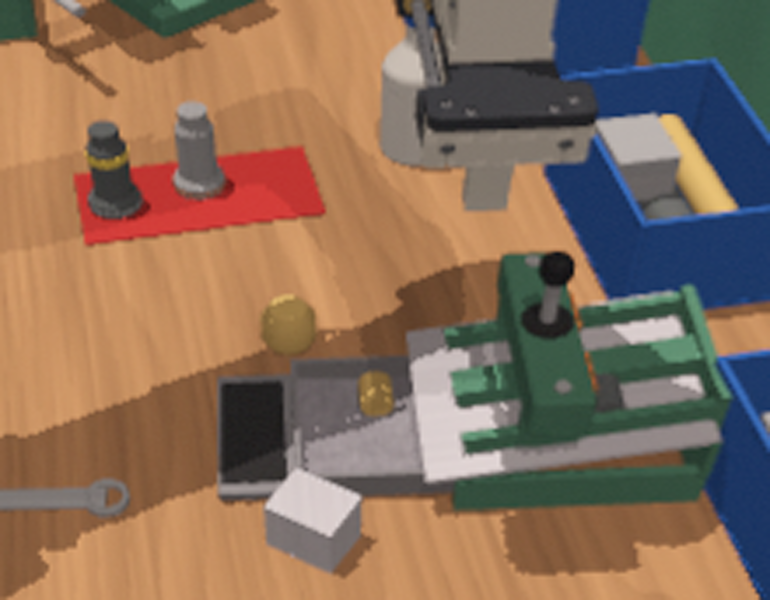

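The steel roller is still behind its gate, and the holders, block, collet and wrench are in place. The brass roller may still be rocking in the well, so I'll wait for it to settle.

```bash
cat > br.py <<'E'
from h import *
im=ctrl.snapshot('wrist');W=ctrl.camera_model('wrist')
h=cv2.cvtColor(im,cv2.COLOR_BGR2HSV)[100:165,240:330]
m=((h[...,0]>15)&(h[...,0]<32)&(h[...,1]>130)&(h[...,2]>70)).astype(np.uint8)
c=cv2.moments(m,True);p=(240+c['m10']/c['m00'],100+c['m01']/c['m00']);print(ctrl.get_obs()['clock'],c['m00'],p,plane(W,p,.02))
E
Z='x'; python3 br.py; for i in 1 2 3; do python3 -m creep '[[0,0,0,0,0,0,1],[0,0,0,0,0,0,1],[0,0,0,0,0,0,1],[0,0,0,0,0,0,1],[0,0,0,0,0,0,1],[0,0,0,0,0,0,1],[0,0,0,0,0,0,1],[0,0,0,0,0,0,1],[0,0,0,0,0,0,1],[0,0,0,0,0,0,1],[0,0,0,0,0,0,1],[0,0,0,0,0,0,1]]' >/dev/null; python3 br.py; done
```

```text
26.95 294.0 (301.6530612244898, 142.96598639455783) [0.59872681 0.01187272 0.02      ]
28.0 301.0 (301.5215946843854, 142.7674418604651) [0.5987316  0.01168861 0.02      ]
29.05 305.0 (301.5639344262295, 142.7344262295082) [0.59868834 0.01174587 0.02      ]
30.1 304.0 (301.51644736842104, 142.69078947368422) [0.5986164  0.01168376 0.02      ]
```

The roller is at rest. Handing in.

Run:
```python
from plant import ctrl
print(ctrl.close_job())
```

```text
the job is handed in; nothing more can be done
None
```

The job is done and handed in at about 30 s of the 69 s; no verdict was reported.

- **Holder:** The yellow-banded holder stands upright at the robot end of the red mat, near (0.44, 0.29), about 27 mm clear of the spare holder.
- **Tray:** It is fully out at its stop, but the travel I measured disagrees with the text. The cameras showed only 77.4 mm of travel after the tongue drag, against 85 mm in the text. It did not move further under a second tongue drag of about 7 N, or under a 13.5 N pull on the inside of the front wall of the still-empty well. The wall then stood about 85 mm in front of the lip, so the tray probably started about 7.5 mm out.
- **Second tongue press:** It briefly reached 29 N, above the suggested 8 to 15 N; I eased off before dragging.
- **Lever:** I pushed it to its stop towards the left (brass) lane, held it there for about a second and let it spring back upright.
- **Rollers:** The brass roller has lain still in the tray for 3 s of pictures. The steel one is still behind its gate.
- **Rest of the scene:** In the last pictures nothing else looked moved, and the gripper was clear of everything.

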